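Hook the cheese board into its stand

TASK

Fit the cheese board with the dark handle into its stand: slip its steel-stripped edge under the steel lip, feel it home against the stop behind the lip, then swing the other edge down until it lies flat and the orange catch has snapped over it. Do it gently, without ramming or dropping the board, let go of it at the end, and do not disturb the cheeses and the jar.

Things in the scene. Friction and masses are not known exactly. Their poses are not given: they have to be found in the camera images.
- grip (a point): Centre of the loose board's dark wooden upright handle: 18 mm thick along x, 70 mm long along y, standing 50 mm above the board's top face. This point is half-way up it, 37 mm above the board's underside, 100 mm from the hook edge and 80 mm from the catch edge. Axes are the board's: x from the hook edge (steel strip) to the catch edge (orange mark), z up out of the top face.
- hook_edge (a point): Middle of the lower corner of the board's hook edge (with a 6 mm wide steel strip on top), on the underside: 100 mm to -x of the handle centre and 37 mm below it; same axes. The board is pale wood, 180 mm (x) by 110 mm (y), 12 mm thick, 0.2 to 0.4 kg, and lies flat on the counter at first.
- seat (a point): Middle of the fixed wooden stand (290 x 150 mm, 36 mm high), on the top of its rubber seat mat, 44 mm above the counter; x runs from lip to catch, z up. Over the mat a steel holder (213 x 128 mm) with lip, stop, side rails, end wall and catch is clamped, its middle anywhere from 20 mm to -x to 20 mm to +x of this point: visible, not measured. It does not slide under hand forces.
- stand: The same stand, origin under its middle on the counter, same axes. From the holder's own middle: stop face at x -91.5 mm; lip from the stop to x -77.5, its underside 18.5 and top 22.5 mm above the mat; end wall at x +91.5, 10 mm high; side rails at y +-58, 8 mm high. With its hook edge on the mat the board goes under the lip at tilts below 0.4 rad and clears the catch above 0.2 rad.
- catch (a joint): Orange sprung catch, 50 mm wide, mid end wall. 0 = closed, up to 0.012 m when pushed to +x, away from the seat. Nose 5 mm over the seat, its underside 14 mm above the mat, sloping top up to 30 mm. The board's edge pressed down on the slope pushes it back 5 to 7 mm, then it snaps over the edge. Spring 1.4 N at rest plus 200 N/m; with friction 3 to 7 N down at that edge are needed.
- wheel: Bystander: small yellow cheese wheel, 90 mm across, 45 mm high; origin under its centre.
- jar: Bystander: amber glass jar, 60 mm across, 85 mm high; origin under its centre.
- wedge: Bystander: yellow block of cheese with a reddish rind, 75 x 50 x 40 mm; origin under its centre.
- mat: Dark rubber mat that is the seat floor, 270 x 126 x 8 mm, fixed on the wooden stand under the steel holder; origin at the middle of its underside, its top 44 mm above the counter; axes as the stand's.
Not all that is in view belongs to the job. Of the things shaped like the part that bears grip, the wooden one is meant.

How it is judged:
On the way:
1. the hook edge is down in the seat at the lip while the other edge is still raised (angle between grip's own z axis and vertical above 0.08 rad and z of hook_edge in the frame of seat between -0.004 and 0.01 m and x of hook_edge in the frame of seat between -0.117 and -0.057 m and y of hook_edge in the frame of seat between -0.008 and 0.008 m), for 0.1 s.
At the end, for the whole second after the job is handed in: The board lies flat (within 0.02 rad) on the seat mat (within 2 mm), between lip, end wall and side rails, hook edge under the lip, the catch closed over its other edge (within 1.5 mm of rest), at rest and let go (angle between grip's own z axis and vertical below 0.02 rad and angle between the x axis of grip and the x axis of seat, either way round below 0.07 rad and z of hook_edge in the frame of seat between -0.002 and 0.002 m and x of hook_edge in the frame of seat between -0.114 and -0.066 m and y of hook_edge in the frame of seat between -0.006 and 0.006 m and value of joint catch below 0.0015 m and linear speed of board below 0.01 m/s); the robot touches nothing.
It fails at once if the board is rammed or forced: more than 20 N between board and stand (stop, lip, rails, wall, catch) (contact force between board and stand above 20 N).
It fails at once if the board is dropped or slammed on the seat mat: more than 90 N (contact force between board and mat above 90 N).
It fails at once if the board is dropped or slammed on the seat mat: more than 90 N (contact force between board and mat above 90 N).
It fails at once if a cheese or the jar is shoved more than 20 mm or tipped (distance of any of wheel, jar, wedge from where it was at the start of the episode above 0.02 m or angle between any of jar, wheel, wedge's own z axis and vertical above 0.3 rad).
It also fails if it takes over 58 s, if anything falls off the work surface, if the arm or the gripper's body presses on something with over 40 N, if the wrist force passes 120 N, or if a joint passes its speed limit or range.

ROBOT

A 6-joint arm with a two-finger parallel gripper is mounted at the origin on the work surface. World frame = base frame: x ahead of the robot, y to its left, z up, the work surface at z = 0. Lengths are in m, angles in rad, forces in N, time in s.
With the tool pointing down it reaches from about 0.35 to 0.775 m from the base axis. Payload 5.5 kg.
Tool frame: the origin (TCP) lies midway between the tips of the shut fingers; the grasp point (between the pads) lies 19 mm behind it; z points along the fingers, x is the direction in which the jaws open and shut, and the axes are right-handed (so a half turn about z gives the same grasp; the last joint's range is limited). The gripper opens to 85 mm and grips with 20 to 120 N. Pads are 22 mm wide; open, the fingers measure 114 mm over their backs; the gripper's body (76 mm by 85 mm) begins 54 mm behind the grasp point. The pads swing forward as they close: fully open they stand 13 mm farther back than shut.
Start: joints at [0.977, 0.313, 0.046, 1.304, 0, 1.431], TCP at [0.252, 0.517, 0.231] pointing down, gripper open.
Joint ranges: [-2.76, 2.76], [-0.86, 1.69], [-1.03, 1.26], [-2.2, 2.34], [-1.47, 1.5], [-3.14, 3.14]. Speed limits (rad/s): [2.57, 2.57, 3.14, 3.14, 3.14, 3.14].

INTERFACE

Orientations are given as a unit quaternion [w, x, y, z].
In Python, from workcell import env gives the robot as it stands.
- The arm moves only by the tool servo_tool, never from a script. Its argument "targets" is a list of rows, each an object with "xyz": the shift along the tool's x, y, z in m, a list of three; "twist": the turn, a rotation vector about the tool's x, y, z in rad, a list of three; "jaw": the opening, from 0 (shut) to 1 (fully open). A call has 1 to 12 rows; each row is the pose to reach, as a shift and turn from the pose commanded when the call began, along the tool's axes at that moment; what a row does not reach only later rows make up. A row lasts 1/12 s, in which the tool goes at most 41.7 mm and 7.16 degrees, less where a joint would pass 70% of its speed; a pose out of reach is approached as far as the arm can. A call with a gripper value outside its range is refused whole. The fingers move at their own pace and stop on an object; "squeeze" is the grip in N (left out, the last holds). Time passes only in rows, so rows that repeat a pose let the fingers close. It gives the time, the measured TCP pose, the force and the opening at its end, in the units of the state.
- env.get_state(): the state, without advancing time (a new reading comes with each control period).
- env.read_camera(name): name is "scene" or "side" or "wrist"; returns a dict with "color" (420x560x3 uint8, red, green, blue), "depth" (420x560 float32, m along the optical axis (not along the pixel's ray), 0 where there is no reading), "fx", "fy", "cx", "cy" (pixels), "k1" (the pictures are not rectified: a ray, as slopes to the right and down, at radius r is drawn at 1 + k1 r^2 times it, then the intrinsics apply), "eye" and "attitude" of the camera in the world. Camera axes: x right, y down, z forward; pixel columns grow to the right and rows downward; lengths in m; the calibration is good to about 2 mm. A picture is of the moment at which its call begins.
- env.hand_in(): hands the job in, once; it reports no verdict.
The state is a dict: "clock": time; "joint_pos": joint angles; "qvel": joint speeds; "tau": joint torques, N m; "tcp_pos": TCP position; "orientation": TCP orientation; "wrist_force": force on the tool from outside, world axes, zero at the start; "ft_torque": the same for the moment, N m; "finger_gap": finger opening in m.
Only numpy, scipy, OpenCV 4.12 (cv2) and the standard library are available. Lean on these libraries where they do the work, as an engineer would, in place of code of your own. Each camera call takes 0.05 s, during which the arm holds its last target. There are 200 camera calls.

## Working session

There is one attempt and no reset: what is moved stays moved. The work goes in short steps, Python scripts to look and compute and a tool call to move; the robot and the scene stay as the last step left them, time stands still between calls to the robot, and variables do not carry over. Pictures are saved under pics/ and viewed, about 8 in all and at most 12, crops included, and the job is handed in when it is done.

Besides the shell and the picture viewer there is one more tool, called as name(argument=value, ...) on one line, values as JSON. servo_tool: Moves the arm, as the interface text tells. Its arguments: {"type":"object","properties":{"targets":{"type":"array","items":{"type":"object","properties":{"xyz":{"type":"array","items":{"type":"number"}},"twist":{"type":"array","items":{"type":"number"}},"jaw":{"type":"number"}}}},"squeeze":{"type":"number"}},"required":["targets"]}

```bash
mkdir -p pics; ls
cat > h.py <<'E'
import numpy as np, cv2
from scipy.spatial.transform import Rotation as R
from workcell import env
def att(c):
    a=np.asarray(c["attitude"],float)
    return a if a.shape==(3,3) else R.from_quat(a[[1,2,3,0]]).as_matrix()
def cloud(c):
    h,w=c["depth"].shape
    v,u=np.mgrid[0:h,0:w].astype(float)
    xd=(u-c["cx"])/c["fx"]; yd=(v-c["cy"])/c["fy"]
    x,y=xd.copy(),yd.copy()
    for _ in range(8):
        s=1+c["k1"]*(x*x+y*y); x=xd/s; y=yd/s
    d=c["depth"]
    P=np.stack([x*d,y*d,d],-1)@att(c).T+np.asarray(c["eye"])
    P[d<=0]=np.nan
    rays=np.stack([x,y,np.ones_like(x)],-1)@att(c).T
    return P,rays
def onplane(c,rays,u,v,z):
    r=rays[int(round(v)),int(round(u))]; e=np.asarray(c["eye"]); return e+r*(z-e[2])/r[2]
E
python3 - <<'E'
from h import *
for n in ["scene","side"]:
    c=env.read_camera(n); np.savez("%s0.npz"%n,**c)
    cv2.imwrite("pics/%s0.png"%n,c["color"][...,::-1])
    print(n,c["eye"],c["attitude"],c["fx"],c["k1"])
print(env.get_state())
E
```

```text
pics
scene [ 0.93061651 -0.26832941  0.76258253] [-0.26946077  0.84221859  0.4428833  -0.14803081] 380.1385777252094 -0.07703451688650209
side [ 0.41022102 -0.74575892  0.92902551] [-0.34700882  0.93616829 -0.04946395  0.02696523] 508.9032159939893 0.06433224018657172
{'clock': 0.1, 'joint_pos': array([ 9.77383909e-01,  3.13955267e-01,  4.51066501e-02,  1.30358822e+00,
       -1.92277280e-05,  1.43121918e+00]), 'qvel': array([ 0.00099315, -0.00083906,  0.00205029, -0.00032194, -0.00104461,
       -0.00079009]), 'tau': array([ 2.61488596e-03, -4.81724524e+01,  2.99244297e+01,  1.27030021e-02,
       -1.35779887e-04, -7.13948793e-06]), 'tcp_pos': array([0.2518405 , 0.51642142, 0.23048673]), 'orientation': array([ 3.42428337e-04,  8.48060966e-01,  5.29898032e-01, -7.45420935e-04]), 'wrist_force': array([-0.02084309,  0.57765412, -0.38966347]), 'ft_torque': array([-0.03569052, -0.01916385, -0.00830175]), 'finger_gap': 0.08556171405377425}
```

View pics/scene0.png

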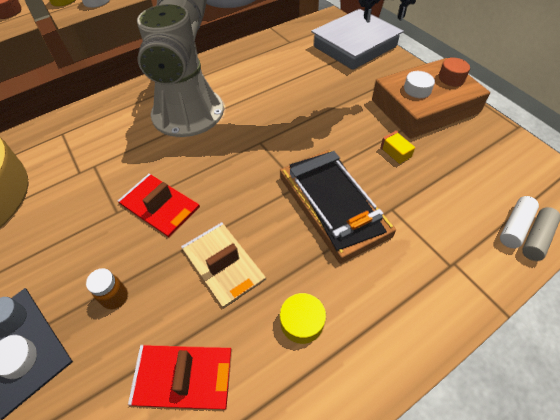

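View pics/side0.png

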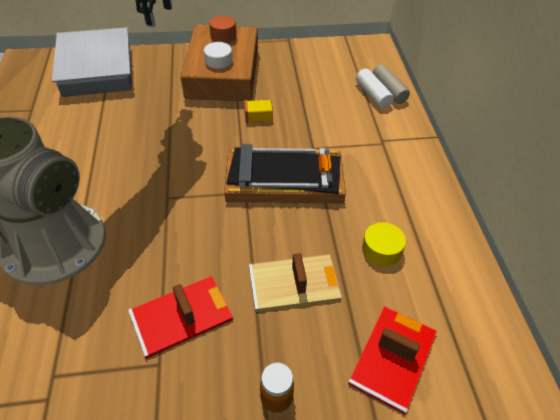

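Scene view candidates: the pale wooden board (handle at 222,262) and two red boards of the same shape (158,204 and 182,375). The wooden one is meant. In the stand, the dark lip is at (318,165) and the orange catch at (360,222). Next I measure and check a close crop.

```bash
cat > m.py <<'E'
from h import *
ims=[]
for n in ["scene","side"]:
    c=dict(np.load(n+"0.npz")); P,rays=cloud(c); 
    hsv=cv2.cvtColor(c["color"],cv2.COLOR_RGB2HSV)
    x,y,z=P[...,0],P[...,1],P[...,2]
    # counter check
    u,v={"scene":(330,350),"side":(200,230)}[n]
    print(n,"counter",P[v,u])
    bu,bv={"scene":(222,262),"side":(299,275)}[n]
    hp=P[bv,bu]; print("handle px",hp)
    near=np.hypot(x-hp[0],y-hp[1])<0.15
    # component with z in 7..18mm connected near the board
    m=((z>0.006)&(z<0.1)&near).astype(np.uint8)
    k,l=cv2.connectedComponents(m); m=(l==l[bv,bu])
    top=m&(z<0.018); han=m&(z>0.05)
    print(" top z",np.nanmedian(z[top]),"han z",np.nanpercentile(z[m],98))
    for nm,q in(("board",top),("handletop",han)):
        r=cv2.minAreaRect((P[q][:,:2]*1000).astype(np.float32)); print(" ",nm,q.sum(),np.round(r[0],1),np.round(r[1],1),round(r[2],2))
    org=m&(hsv[...,0]>8)&(hsv[...,0]<20)&(hsv[...,1]>220)&(hsv[...,2]>200); print("  orange",org.sum(),np.nanmean(P[org],0))
    # stand
    su,sv={"scene":(335,195),"side":(285,170)}[n]
    sp=P[sv,su]; print("mat px",sp)
    near=np.hypot(x-sp[0],y-sp[1])<0.2
    m=((z>0.02)&(z<0.1)&near).astype(np.uint8); k,l=cv2.connectedComponents(m); m=l==l[sv,su]
    r=cv2.minAreaRect((P[m&(z<0.047)&(z>.033)][:,:2]*1000).astype(np.float32)); print("  stand",np.round(r[0],1),np.round(r[1],1),round(r[2],2))
    lip=m&(z>0.0635)&(z<0.07)&(hsv[...,1]<90); print("  lip z",lip.sum(),np.nanmedian(z[lip]))
    so=m&(hsv[...,0]>5)&(hsv[...,0]<22)&(hsv[...,1]>200)&(z>0.055); print("  catch",so.sum(),np.nanmean(P[so],0),np.nanmax(z[so]))
    a,b=c["color"],{"scene":(170,140,240,170),"side":(200,130,220,190)}[n]
    ims.append(cv2.resize(a[b[1]:b[1]+b[3],b[0]:b[0]+b[2]],(760,290*2 if 0 else int(760*b[3]/b[2])),interpolation=cv2.INTER_CUBIC))
cv2.imwrite("pics/crop_scene.png",ims[0][...,::-1])
E
python3 m.py
```

```text
scene counter [ 8.07913565e-01 -8.30683223e-02 -5.70036854e-04]
handle px [ 0.54055616 -0.16893245  0.04408682]
 top z 0.012563198728603842 han z 0.06290034465021208
  board 3090 [ 520.9 -163.9] [182.5 111.2] 2.66
  handletop 314 [ 532.1 -163.9] [18.5 69. ] 0.64
  orange 166 [ 0.60090522 -0.16091642  0.01334458]
mat px [0.53659686 0.14124136 0.04375285]
  stand [537.  138.9] [151.6 289.8] 83.73
  lip z 464 0.06665597935661072
  catch 226 [0.635552   0.12643469 0.06852809] 0.07766833491263658
side counter [ 0.32367667  0.00321997 -0.00145209]
handle px [ 0.52683304 -0.18445149  0.06271492]
 top z 0.012111848040202933 han z 0.06248424576841514
  board 3482 [ 520.7 -164.3] [180.2 115. ] 2.67
  handletop 283 [ 530.5 -165.5] [18.3 70.1] 2.51
  orange 146 [ 0.60005883 -0.16003517  0.01273756]
mat px [0.53745907 0.13900801 0.03964143]
  stand [535.9 137.1] [155.8 289.4] 83.94
  lip z 412 0.06635741032980008
  catch 191 [0.63117434 0.12589755 0.06748203] 0.07637102008564878
```

View pics/crop_scene.png

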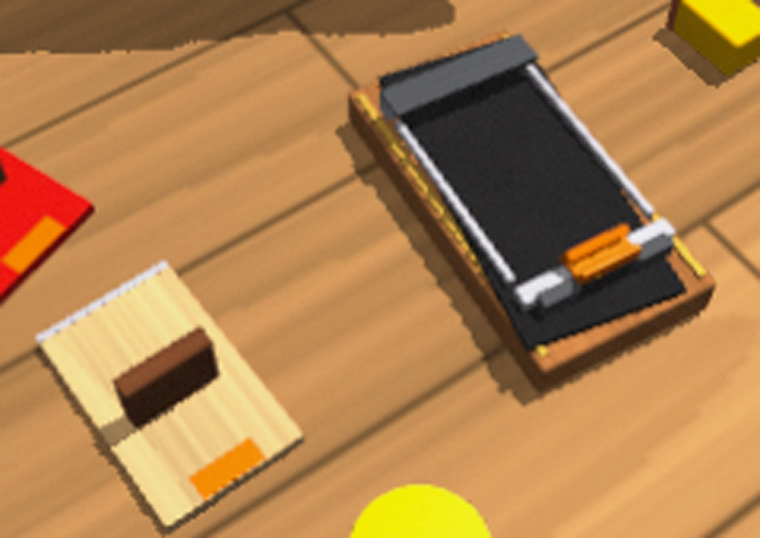

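The crop confirms the pale wooden board: its white strip edge faces -x (crop 100,300), its orange mark faces +x, and it lies parallel to the stand. Next I measure the holder in the stand frame and work out the first reach.

```bash
cat >> h.py <<'E'
def Rt(yaw,tilt=0.):  # board-like yaw, tilt>0 lifts +x edge; tool z down, tool x = board x
    B=R.from_euler('z',yaw)*R.from_euler('y',-tilt)
    return B*R.from_quat([1,0,0,0])
def delta(pos,rot,s=None):
    s=s or env.get_state(); q=np.asarray(s["orientation"]); T=R.from_quat(q[[1,2,3,0]])
    return np.round(T.inv().apply(np.asarray(pos)-s["tcp_pos"]),4),np.round((T.inv()*rot).as_rotvec(),4)
E
python3 - <<'E'
from h import *
yaw=np.deg2rad(-6.2); S0=np.array([.5365,.138])
ex=np.array([np.cos(yaw),np.sin(yaw)]); ey=np.array([-ex[1],ex[0]])
for n in ["scene","side"]:
    c=dict(np.load(n+"0.npz")); P,_=cloud(c); z=P[...,2]; d=P[...,:2]-S0
    X=(d@ex)*1000; Y=(d@ey)*1000; box=(abs(X)<150)&(abs(Y)<80)
    st=box&(z>.03)&(z<.047)
    print(n,"stand X",np.percentile(X[st],[.5,99.5]).round(1),"Y",np.percentile(Y[st],[.5,99.5]).round(1))
    l=box&(z>.064)&(z<.0695)&(X<-30); print(" lip X",np.percentile(X[l],[1,5,50,95,99]).round(1),"Y",np.percentile(Y[l],[1,50,99]).round(1))
    r=cv2.minAreaRect(np.stack([X[l],Y[l]],1).astype(np.float32)); print("  rect",r)
    w=box&(z>.0525)&(z<.0555)&(X>50)&(abs(Y)>28); print(" wall top X",np.percentile(X[w],[1,5,50,95,99]).round(1),"Y",np.percentile(Y[w],[1,99]).round(1))
    for s in(1,-1):
        q=box&(z>.0505)&(z<.0535)&(X>-50)&(X<50)&(Y*s>30); print(" rail Y",q.sum(),np.percentile(Y[q],[2,50,98]).round(1), "slope deg",np.rad2deg(np.polyfit(X[q],Y[q],1)[0]).round(2))
p=[.5308,-.1637,.14]
print(delta(p,Rt(np.deg2rad(2.65))))
E
```

```text
scene stand X [-140.   144.3] Y [-73.   73.9]
 lip X [-108.4 -107.   -93.6  -80.2  -79.5] Y [-61.    1.7  65.3]
  rect ((-94.06456756591797, 1.6935577392578125), (128.62506103515625, 30.43882179260254), 89.12956237792969)
 wall top X [ 52.   59.8  92.9 111.8 113.1] Y [-61.2  64.8]
 rail Y 63 [58.6 62.6 66.1] slope deg -1.51
 rail Y 68 [-61.2 -58.3 -55.5] slope deg -0.48
side stand X [-143.8  142.6] Y [-75.7  72.4]
 lip X [-109.4 -108.6  -96.   -83.3  -81.9] Y [-63.9  -2.5  65.8]
  rect ((-95.685791015625, 0.1137237548828125), (132.51596069335938, 28.013717651367188), 89.77342224121094)
 wall top X [ 52.   55.4  91.3 105.6 109.4] Y [-64.5  63.8]
 rail Y 57 [57.  61.4 65.1] slope deg -0.17
 rail Y 52 [-64.4 -59.4 -57.3] slope deg -0.13
(array([-0.4888,  0.5489,  0.0912]), array([7.0000e-04, 1.6000e-03, 1.0707e+00]))
```

Holder middle is about 2 mm to -x of the stand middle and about +1 mm in y, with yaw about -6.4°. Now I move to above the handle.

servo_tool(targets=[{"xyz": [-0.02,0.022,0.004],"twist": [0,0,0.05],"jaw": 1},{"xyz": [-0.046,0.051,0.008],"twist": [0,0,0.12],"jaw": 1},{"xyz": [-0.073,0.082,0.012],"twist": [0,0,0.2],"jaw": 1},{"xyz": [-0.1,0.112,0.016],"twist": [0,0,0.3],"jaw": 1},{"xyz": [-0.127,0.142,0.02],"twist": [0,0,0.4],"jaw": 1},{"xyz": [-0.154,0.173,0.024],"twist": [0,0,0.5],"jaw": 1},{"xyz": [-0.181,0.203,0.028],"twist": [0,0,0.6],"jaw": 1},{"xyz": [-0.208,0.234,0.032],"twist": [0,0,0.7],"jaw": 1},{"xyz": [-0.235,0.264,0.036],"twist": [0,0,0.8],"jaw": 1},{"xyz": [-0.262,0.294,0.04],"twist": [0,0,0.9],"jaw": 1},{"xyz": [-0.285,0.32,0.044],"twist": [0,0,1.0],"jaw": 1},{"xyz": [-0.3,0.337,0.046],"twist": [0,0,1.07],"jaw": 1}])

```text
clock: 1.1
tcp_pos: [0.4239, 0.0966, 0.1847]
orientation: [0.0, 1.0, 0.02, -0.0]
wrist_force: [0.5, -0.1, 0.9]
finger_gap: 0.0855
```

```bash
python3 -c "
from h import *
print(delta([.5308,-.1637,.14],Rt(np.deg2rad(2.65))),env.get_state()['tcp_pos'],env.get_state()['clock'])"
```

```text
(array([0.0965, 0.2643, 0.0448]), array([ 0.0006,  0.0004, -0.0065])) [0.42393973 0.09659281 0.1846774 ] 1.1
```

servo_tool(targets=[{"xyz": [0.011,0.03,0.004],"twist": [0,0,0]},{"xyz": [0.024,0.065,0.01],"twist": [0,0,0]},{"xyz": [0.037,0.1,0.016],"twist": [0,0,0]},{"xyz": [0.05,0.137,0.022],"twist": [0,0,0]},{"xyz": [0.063,0.173,0.028],"twist": [0,0,0]},{"xyz": [0.075,0.205,0.034],"twist": [0,0,0]},{"xyz": [0.085,0.233,0.04],"twist": [0,0,0]},{"xyz": [0.092,0.252,0.043],"twist": [0,0,0]},{"xyz": [0.0965,0.264,0.045],"twist": [0,0,-0.006]},{"xyz": [0.0965,0.264,0.045],"twist": [0,0,-0.006]},{"xyz": [0.0965,0.264,0.045],"twist": [0,0,-0.006]}])

```text
schema error: expected keys xyz, twist, jaw
```

Run:
```python
from h import *
print(delta([.5308,-.1637,.024],Rt(np.deg2rad(2.65))),env.get_state()["wrist_force"])
c=env.read_camera("wrist"); P,_=cloud(c); z=P[...,2]
h=(z>.055)&(z<.068)&(np.hypot(P[...,0]-.531,P[...,1]+.164)<.07)
if h.sum()>50: print("handle top wrist",h.sum(),cv2.minAreaRect((P[h][:,:2]*1000).astype(np.float32)),np.median(z[h]))
b=(z>.008)&(z<.016)&(np.hypot(P[...,0]-.521,P[...,1]+.164)<.13)
print(b.sum(),cv2.minAreaRect((P[b][:,:2]*1000).astype(np.float32)))
cv2.imwrite("pics/w1.png",c["color"][...,::-1])
```

```text
(array([0.0965, 0.2642, 0.1608]), array([ 0.0006,  0.0004, -0.0065])) [ 0.51610813 -0.08166231  0.89990995]
3060 ((498.27752685546875, -134.26486206054688), (139.18865966796875, 54.01710891723633), 2.160830020904541)
```

View pics/w1.png

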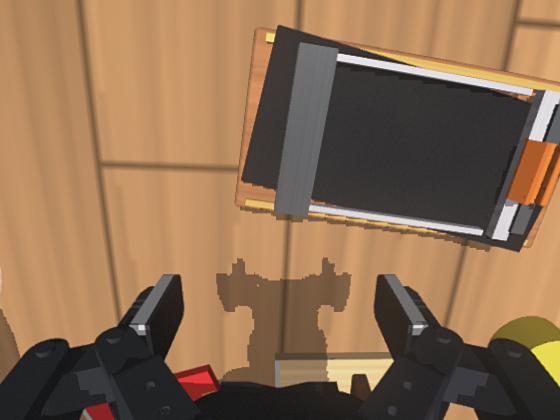

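The move was refused because "jaw" is required in each row. The wrist view happens to show the holder well: lip at (305,130), rails at y 60–95 and 205–235, catch at (535,170). I'll use this view to refine the holder pose, then resend.

```bash
cat > hold.py <<'E'
from h import *
def hold(c,yaw=np.deg2rad(-6.2)):
    S0=np.array([.5365,.138])
    ex=np.array([np.cos(yaw),np.sin(yaw)]); ey=np.array([-ex[1],ex[0]])
    P,_=cloud(c); z=P[...,2]; d=P[...,:2]-S0; X=(d@ex)*1000; Y=(d@ey)*1000; box=(abs(X)<150)&(abs(Y)<85)
    l=box&(z>.063)&(z<.07)&(X<-30); print("lip z",np.median(z[l]),cv2.minAreaRect(np.stack([X[l],Y[l]],1).astype(np.float32)), "X",np.percentile(X[l],[1,99]).round(1),"Y",np.percentile(Y[l],[1,99]).round(1))
    for s in(1,-1):
        q=box&(z>.0495)&(z<.0545)&(X>-60)&(X<60)&(Y*s>40); print("rail",q.sum(),np.percentile(Y[q],[3,50,97]).round(1),"deg",np.rad2deg(np.polyfit(X[q],Y[q],1)[0]).round(2))
    w=box&(z>.0515)&(z<.057)&(X>75)&(abs(Y)>28)&(abs(Y)<60); print("wall X",w.sum(),np.percentile(X[w],[3,50,97]).round(1))
    m=box&(z>.042)&(z<.046)&(abs(X)<60)&(abs(Y)<50); print("mat z",np.median(z[m]))
if __name__=="__main__": hold(env.read_camera("wrist"))
E
python3 hold.py
```

```text
lip z 0.06801796617188538 ((-96.8717041015625, 3.3721160888671875), (128.12400817871094, 28.313688278198242), 89.79610443115234) X [-110.7  -83.1] Y [-58.9  66.2]
rail 1089 [61.  63.4 66. ] deg -0.1
rail 867 [-59.3 -56.5 -54.3] deg -0.19
wall X 1395 [85.3 91.3 98.6]
mat z 0.04521251552618577
```

servo_tool(targets=[{"xyz": [0.011,0.03,0.004],"twist": [0,0,0],"jaw": 1},{"xyz": [0.024,0.065,0.01],"twist": [0,0,0],"jaw": 1},{"xyz": [0.037,0.1,0.016],"twist": [0,0,0],"jaw": 1},{"xyz": [0.05,0.137,0.022],"twist": [0,0,0],"jaw": 1},{"xyz": [0.063,0.173,0.028],"twist": [0,0,0],"jaw": 1},{"xyz": [0.075,0.205,0.034],"twist": [0,0,0],"jaw": 1},{"xyz": [0.085,0.233,0.04],"twist": [0,0,0],"jaw": 1},{"xyz": [0.092,0.252,0.043],"twist": [0,0,0],"jaw": 1},{"xyz": [0.0965,0.264,0.045],"twist": [0,0,-0.006],"jaw": 1},{"xyz": [0.0965,0.264,0.045],"twist": [0,0,-0.006],"jaw": 1},{"xyz": [0.0965,0.264,0.045],"twist": [0,0,-0.006],"jaw": 1}])

```text
clock: 2.12
tcp_pos: [0.5319, -0.159, 0.1399]
orientation: [-0.001, 1.0, 0.027, -0.001]
wrist_force: [0.2, 0.2, 0.4]
finger_gap: 0.0852
```

Run:
```python
from h import *
print(delta([.5308,-.1640,.024],Rt(np.deg2rad(2.65))),env.get_state()["wrist_force"])
c=env.read_camera("wrist"); P,_=cloud(c); z=P[...,2]
h=(z>.055)&(z<.068)&(np.hypot(P[...,0]-.531,P[...,1]+.164)<.07)
if h.sum()>50: print("handle top wrist",h.sum(),cv2.minAreaRect((P[h][:,:2]*1000).astype(np.float32)),np.median(z[h]))
b=(z>.008)&(z<.016)&(np.hypot(P[...,0]-.521,P[...,1]+.164)<.13)
print(b.sum(),cv2.minAreaRect((P[b][:,:2]*1000).astype(np.float32)))
```

```text
(array([-0.0012,  0.005 ,  0.1159]), array([-0.0013,  0.0011,  0.007 ])) [0.16907193 0.21889195 0.44131376]
handle top wrist 2376 ((529.649169921875, -161.94671630859375), (18.023700714111328, 69.8305435180664), 2.7491729259490967) 0.06316943912304743
24078 ((519.8326416015625, -163.27536010742188), (180.67520141601562, 110.69386291503906), 2.6485486030578613)
```

servo_tool(targets=[{"xyz": [-0.001,0.003,0.015],"twist": [0,0,0.003],"jaw": 1},{"xyz": [-0.0016,0.0046,0.035],"twist": [0,0,0.007],"jaw": 1},{"xyz": [-0.0016,0.0046,0.055],"twist": [0,0,0.007],"jaw": 1},{"xyz": [-0.0016,0.0046,0.075],"twist": [0,0,0.007],"jaw": 1},{"xyz": [-0.0016,0.0046,0.095],"twist": [0,0,0.007],"jaw": 1},{"xyz": [-0.0016,0.0046,0.108],"twist": [0,0,0.007],"jaw": 1},{"xyz": [-0.0016,0.0046,0.116],"twist": [0,0,0.007],"jaw": 1},{"xyz": [-0.0016,0.0046,0.116],"twist": [0,0,0.007],"jaw": 1},{"xyz": [-0.0016,0.0046,0.116],"twist": [0,0,0.007],"jaw": 1}])

```text
clock: 2.92
tcp_pos: [0.5309, -0.1634, 0.0247]
orientation: [-0.0, 1.0, 0.024, -0.0]
wrist_force: [0.1, -0.6, 1.2]
finger_gap: 0.0855
```

servo_tool(targets=[{"xyz": [0,0,0],"twist": [0,0,0],"jaw": 0.5},{"xyz": [0,0,0],"twist": [0,0,0],"jaw": 0.3},{"xyz": [0,0,0],"twist": [0,0,0],"jaw": 0.2},{"xyz": [0,0,0],"twist": [0,0,0],"jaw": 0.1},{"xyz": [0,0,0],"twist": [0,0,0],"jaw": 0},{"xyz": [0,0,0],"twist": [0,0,0],"jaw": 0},{"xyz": [0,0,0],"twist": [0,0,0],"jaw": 0},{"xyz": [0,0,0],"twist": [0,0,0],"jaw": 0},{"xyz": [0,0,0],"twist": [0,0,0],"jaw": 0},{"xyz": [0,0,0],"twist": [0,0,0],"jaw": 0}], squeeze=70)

```text
clock: 3.75
tcp_pos: [0.5312, -0.1646, 0.0247]
orientation: [0.0, 1.0, 0.023, 0.0]
wrist_force: [-0.9, 0.7, 4.8]
finger_gap: 0.0173
```

servo_tool(targets=[{"xyz": [0,0,-0.004],"twist": [0,0,0],"jaw": 0},{"xyz": [0,0,-0.012],"twist": [0,0,0],"jaw": 0},{"xyz": [0,0,-0.025],"twist": [0,0,0],"jaw": 0},{"xyz": [0,0,-0.042],"twist": [0,0,0],"jaw": 0},{"xyz": [0,0,-0.062],"twist": [0,0,0],"jaw": 0},{"xyz": [0,0,-0.084],"twist": [0,0,0],"jaw": 0},{"xyz": [0,0,-0.106],"twist": [0,0,0],"jaw": 0},{"xyz": [0,0,-0.126],"twist": [0,0,0],"jaw": 0},{"xyz": [0,0,-0.142],"twist": [0,0,0],"jaw": 0},{"xyz": [0,0,-0.15],"twist": [0,0,0],"jaw": 0},{"xyz": [0,0,-0.15],"twist": [0,0,0],"jaw": 0}])

```text
clock: 4.67
tcp_pos: [0.5318, -0.1647, 0.1762]
orientation: [0.001, 1.0, 0.023, 0.001]
wrist_force: [1.4, 0.2, -3.0]
finger_gap: 0.017
```

```bash
cat >> h.py <<'E'
YAW=np.deg2rad(-6.35)
_ex=np.array([np.cos(YAW),np.sin(YAW),0]); _ey=np.array([-_ex[1],_ex[0],0])
H0=np.array([.5365,.138,.044])+_ex*-.0035+_ey*.0018   # holder middle on mat top
OFF=np.array([.100,-.0008,.0245])  # TCP from hook_edge in board axes
def pose(hx,hz,tilt,hy=0.):   # TCP pose for hook edge at (hx,hy,hz) in holder frame
    B=R.from_euler('z',YAW)*R.from_euler('y',-tilt)
    return H0+_ex*hx+_ey*hy+np.array([0,0,hz])+B.apply(OFF), Rt(YAW,tilt)
def hook(s=None):
    s=s or env.get_state(); q=np.asarray(s["orientation"]); T=R.from_quat(q[[1,2,3,0]])
    B=T*R.from_quat([1,0,0,0]).inv()
    h=s["tcp_pos"]-B.apply(OFF)-H0; e=B.as_matrix()
    return np.round([h@_ex*1e3,h@_ey*1e3,h[2]*1e3],2),"tilt %.4f yawerr %.4f roll %.4f"%(np.arcsin(e[2,0]),np.arctan2(e[1,0],e[0,0])-YAW,np.arcsin(e[2,1]))
E
python3 - <<'E'
from h import *
s=env.get_state(); print(s["wrist_force"],s["tcp_pos"],s["finger_gap"])
print(delta(*pose(-.060,.06,.28)))
c=env.read_camera("side"); P,_=cloud(c); z=P[...,2]; x,y=P[...,0],P[...,1]
zt=s["tcp_pos"][2]-.0245+.012
b=(abs(z-zt)<.006)&(np.hypot(x-.521,y+.164)<.13); print(zt,np.median(z[b]),cv2.minAreaRect((P[b][:,:2]*1000).astype(np.float32)))
cv2.imwrite("pics/s2.png",c["color"][...,::-1])
E
```

```text
[ 1.39429286  0.1781748  -2.95691351] [ 0.53182831 -0.16474355  0.17619764] 0.016981505457954328
(array([ 0.0442, -0.2992,  0.0207]), array([-0.0209,  0.2765,  0.156 ]))
0.16369764028515918 0.16344505229297568 ((522.2068481445312, -165.3065185546875), (180.3885955810547, 113.38594055175781), 2.3538053035736084)
```

View pics/s2.png

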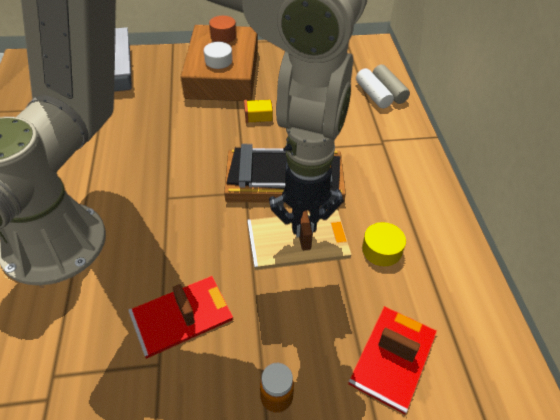

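Board is held level with the strip edge on -x (side view, board at 298,238) and nothing else is near. Now I carry it over the stand and tilt it.

servo_tool(targets=[{"xyz": [0.002,-0.012,0],"twist": [0,0.01,0.006],"jaw": 0},{"xyz": [0.006,-0.038,0],"twist": [-0.002,0.03,0.018],"jaw": 0},{"xyz": [0.011,-0.07,0],"twist": [-0.004,0.06,0.035],"jaw": 0},{"xyz": [0.016,-0.103,0],"twist": [-0.007,0.09,0.053],"jaw": 0},{"xyz": [0.021,-0.136,0],"twist": [-0.009,0.12,0.07],"jaw": 0},{"xyz": [0.026,-0.17,0],"twist": [-0.011,0.15,0.088],"jaw": 0},{"xyz": [0.031,-0.203,0],"twist": [-0.014,0.18,0.105],"jaw": 0},{"xyz": [0.036,-0.235,0],"twist": [-0.016,0.21,0.122],"jaw": 0},{"xyz": [0.04,-0.265,0],"twist": [-0.018,0.24,0.138],"jaw": 0},{"xyz": [0.043,-0.288,0.003],"twist": [-0.02,0.265,0.15],"jaw": 0},{"xyz": [0.044,-0.299,0.006],"twist": [-0.021,0.276,0.156],"jaw": 0},{"xyz": [0.044,-0.299,0.01],"twist": [-0.021,0.276,0.156],"jaw": 0}])

```text
clock: 5.72
tcp_pos: [0.5586, 0.1396, 0.1622]
orientation: [0.007, 0.989, -0.053, 0.136]
wrist_force: [0.6, -0.1, -4.4]
finger_gap: 0.0175
```

Run:
```python
from h import *
s=env.get_state(); print(s["wrist_force"],s["ft_torque"],s["finger_gap"],hook(s))
print(delta(*pose(-.062,.010,.28)))
c=env.read_camera("scene"); cv2.imwrite("pics/s3.png",cv2.resize(c["color"][110:290,230:450],(733,600))[...,::-1])
```

```text
[ 0.55750013 -0.10014807 -4.35437652] [ 0.01718787  0.41103987 -0.01829658] 0.017515831675975816 (array([-64.42,   2.69,  67.58]), 'tilt 0.2734 yawerr 0.0038 roll 0.0015')
(array([-0.0134,  0.0031,  0.0554]), array([-0.0026,  0.0066,  0.0037]))
```

View pics/s3.png

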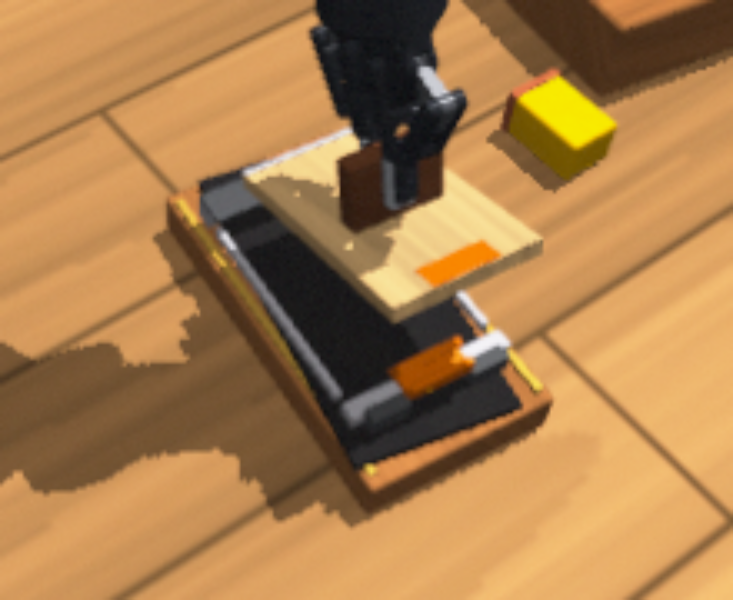

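servo_tool(targets=[{"xyz": [-0.0007,0.001,0.003],"twist": [0,0.002,0.001],"jaw": 0},{"xyz": [-0.002,0.002,0.009],"twist": [-0.001,0.004,0.002],"jaw": 0},{"xyz": [-0.004,0.003,0.017],"twist": [-0.002,0.006,0.003],"jaw": 0},{"xyz": [-0.006,0.003,0.026],"twist": [-0.002,0.006,0.003],"jaw": 0},{"xyz": [-0.0085,0.003,0.035],"twist": [-0.002,0.006,0.003],"jaw": 0},{"xyz": [-0.0105,0.003,0.043],"twist": [-0.002,0.006,0.003],"jaw": 0},{"xyz": [-0.012,0.003,0.049],"twist": [-0.002,0.006,0.003],"jaw": 0},{"xyz": [-0.0128,0.003,0.053],"twist": [-0.002,0.006,0.003],"jaw": 0},{"xyz": [-0.0134,0.003,0.055],"twist": [-0.002,0.006,0.003],"jaw": 0},{"xyz": [-0.0134,0.003,0.055],"twist": [-0.002,0.006,0.003],"jaw": 0},{"xyz": [-0.0134,0.003,0.055],"twist": [-0.002,0.006,0.003],"jaw": 0}])

```text
clock: 6.68
tcp_pos: [0.5632, 0.1332, 0.108]
orientation: [0.008, 0.988, -0.056, 0.141]
wrist_force: [0.1, 0.0, -3.5]
finger_gap: 0.0173
```

```bash
cat > chk.py <<'E'
from h import *
# board pose in holder frame from cloud, scene + side
for n in ["scene","side"]:
    c=env.read_camera(n); P,_=cloud(c); d=(P-H0)*1000
    X,Y,Z=d@_ex,d@_ey,d[...,2]
    hsv=cv2.cvtColor(c["color"],cv2.COLOR_RGB2HSV)
    s=env.get_state(); q=np.asarray(s["orientation"]); B=R.from_quat(q[[1,2,3,0]])*R.from_quat([1,0,0,0]).inv()
    hk=s["tcp_pos"]-B.apply(OFF)
    L=B.inv().apply((P-hk).reshape(-1,3)).reshape(P.shape)*1000  # expected board coords
    m=(abs(L[...,2]-12)<5)&(L[...,0]>-15)&(L[...,0]<195)&(abs(L[...,1])<75)&(hsv[...,2]>90)&(Z>14)
    k,l,st,_=cv2.connectedComponentsWithStats(m.astype(np.uint8)); m=l==1+np.argmax(st[1:,4])
    A=np.c_[L[m][:,:2],np.ones(m.sum())]; f=np.linalg.lstsq(A,L[m][:,2],rcond=None)[0]
    print(n,m.sum(),"top plane slopes %.4f %.4f z %.2f"%tuple(f),"rect",cv2.minAreaRect(L[m][:,:2].astype(np.float32)),np.percentile(L[m][:,0],[.5,99.5]).round(1),np.percentile(L[m][:,1],[.5,99.5]).round(1))
    for sg in(1,-1):
        r=(abs(Z-8)<2.2)&(X>-60)&(X<88)&(abs(Y*sg-61)<9)&(hsv[...,1]<70); 
        if r.sum()>8: print("  rail",r.sum(),np.percentile(Y[r],[3,50,97]).round(1))
    l=(abs(Z-22.5)<3)&(X<-70)&(X>-115)&(abs(Y)<72)&(hsv[...,1]<90); print("  lip Y",np.percentile(Y[l],[1,50,99]).round(1),"X",np.percentile(X[l],[1,50,99]).round(1))
E
python3 - <<'E'
from h import *
s=env.get_state(); print(s["clock"],s["wrist_force"],s["ft_torque"],s["finger_gap"],hook(s))
E
python3 chk.py
```

```text
6.6833 [ 0.09093529  0.00707947 -3.50034912] [ 0.03400326  0.39398828 -0.05636644] 0.017322122953015905 (array([-58.65,  -2.49,  12.51]), 'tilt 0.2829 yawerr -0.0033 roll -0.0002')Traceback (most recent call last):
  File "chk.py", line 5, in <module>
    X,Y,Z=d@_ex,d@_ey,d[...,2]
            ^^^
NameError: name '_ex' is not defined. Did you mean: 'hex'?
```

```bash
sed -i 's/^from h import \*/from h import *\nfrom h import _ex,_ey/' chk.py; python3 chk.py
```

```text
scene 1844 top plane slopes -0.0012 0.0070 z 11.51 rect ((92.0063705444336, -0.01381683349609375), (182.89830017089844, 110.82711029052734), 0.30012282729148865) [  2.6 182.7] [-54.9  53.9]
  rail 118 [-62.8 -60.2 -57.3]
  lip Y [-62.8 -17.6  32.7] X [-105.   -89.9  -76.1]
side 2098 top plane slopes 0.0042 0.0057 z 11.16 rect ((90.3692398071289, -0.3878021240234375), (180.8264617919922, 119.1836166381836), 0.2142997682094574) [  1.1 180.2] [-57.7  56. ]
  rail 98 [-66.8 -62.  -57.9]
  lip Y [-64.5  -5.9  61.7] X [-105.9  -92.5  -78.6]
```

```bash
python3 -c "
from h import *
print(hook()); print(delta(*pose(-.062,.0025,.25,-.0003)))"
```

```text
(array([-58.4 ,  -2.42,  12.86]), 'tilt 0.2837 yawerr -0.0034 roll -0.0000')
(array([-0.0056, -0.0024,  0.0123]), array([ 0.0009, -0.0337, -0.0033]))
```

servo_tool(targets=[{"xyz": [-0.001,-0.0008,0.002],"twist": [0,-0.006,-0.001],"jaw": 0},{"xyz": [-0.002,-0.0014,0.0045],"twist": [0,-0.012,-0.002],"jaw": 0},{"xyz": [-0.003,-0.002,0.007],"twist": [0,-0.02,-0.003],"jaw": 0},{"xyz": [-0.004,-0.0024,0.009],"twist": [0,-0.027,-0.003],"jaw": 0},{"xyz": [-0.005,-0.0024,0.011],"twist": [0.001,-0.034,-0.003],"jaw": 0},{"xyz": [-0.0056,-0.0024,0.0123],"twist": [0.001,-0.034,-0.003],"jaw": 0},{"xyz": [-0.0056,-0.0024,0.0123],"twist": [0.001,-0.034,-0.003],"jaw": 0},{"xyz": [-0.0056,-0.0024,0.0123],"twist": [0.001,-0.034,-0.003],"jaw": 0},{"xyz": [-0.0056,-0.0024,0.0123],"twist": [0.001,-0.034,-0.003],"jaw": 0}])

```text
clock: 7.58
tcp_pos: [0.5612, 0.1357, 0.0944]
orientation: [0.007, 0.991, -0.055, 0.124]
wrist_force: [0.8, 1.0, -3.1]
finger_gap: 0.0176
```

```bash
cat > st.py <<'E'
from h import *
import sys
s=env.get_state(); print(s["clock"],np.round(s["wrist_force"],2),np.round(s["ft_torque"],3),s["finger_gap"],hook(s),"qv %.4f"%np.abs(s["qvel"]).max())
if len(sys.argv)>1: a=[float(v) for v in sys.argv[1:]]; print(*delta(*pose(a[0]/1e3,a[1]/1e3,a[2],a[3]/1e3),s))
E
python3 st.py -62 0 .25 -.3
```

```text
7.5833 [ 0.76  0.96 -3.05] [ 0.077  0.354 -0.046] 0.017591886122930098 (array([-62.55,  -0.48,   2.02]), 'tilt 0.2486 yawerr -0.0003 roll -0.0001') qv 0.0015
[ 0.     -0.0002  0.002 ] [ 0.0002  0.0014 -0.0003]
```

servo_tool(targets=[{"xyz": [-0.0001,0,0.0005],"twist": [0,0,0],"jaw": 0},{"xyz": [-0.0003,0,0.001],"twist": [0,0,0],"jaw": 0},{"xyz": [-0.0004,0,0.0015],"twist": [0,0,0],"jaw": 0},{"xyz": [-0.0005,0,0.0019],"twist": [0,0,0],"jaw": 0},{"xyz": [-0.0005,0,0.0019],"twist": [0,0,0],"jaw": 0},{"xyz": [-0.0005,0,0.0019],"twist": [0,0,0],"jaw": 0}])

```text
clock: 8.08
tcp_pos: [0.5613, 0.1358, 0.0925]
orientation: [0.007, 0.991, -0.055, 0.124]
wrist_force: [0.1, 0.3, -2.4]
finger_gap: 0.0171
```

```bash
python3 st.py
```

```text
8.0833 [ 0.14  0.35 -2.4 ] [0.058 0.376 0.004] 0.017054142276560647 (array([-62.53,  -0.46,   0.13]), 'tilt 0.2487 yawerr -0.0003 roll -0.0001') qv 0.0017
```

servo_tool(targets=[{"xyz": [-0.0001,0,0.0003],"twist": [0,0,0],"jaw": 0},{"xyz": [-0.0002,0,0.0007],"twist": [0,0,0],"jaw": 0},{"xyz": [-0.0003,0,0.001],"twist": [0,0,0],"jaw": 0},{"xyz": [-0.0003,0,0.001],"twist": [0,0,0],"jaw": 0},{"xyz": [-0.0003,0,0.001],"twist": [0,0,0],"jaw": 0}])

```text
clock: 8.5
tcp_pos: [0.5616, 0.1358, 0.0921]
orientation: [0.007, 0.991, -0.055, 0.124]
wrist_force: [-2.0, -0.6, 5.3]
finger_gap: 0.0174
```

```bash
python3 st.py
```

```text
8.5 [-2.   -0.59  5.32] [-0.046  1.219 -0.052] 0.017354398903105937 (array([-62.16,  -0.41,  -0.37]), 'tilt 0.2496 yawerr -0.0004 roll 0.0000') qv 0.0020
```

Mat contact felt at a computed height of about -0.3 mm, so the height is calibrated. I back off 1 mm and slide toward the stop.

servo_tool(targets=[{"xyz": [0.0002,0,-0.001],"twist": [0,0,0],"jaw": 0},{"xyz": [-0.0017,0,-0.0015],"twist": [0,0,0],"jaw": 0},{"xyz": [-0.0036,0,-0.002],"twist": [0,0,0],"jaw": 0},{"xyz": [-0.0056,0,-0.0025],"twist": [0,0,0],"jaw": 0},{"xyz": [-0.0075,0,-0.003],"twist": [0,0,0],"jaw": 0},{"xyz": [-0.0095,0,-0.0035],"twist": [0,0,0],"jaw": 0},{"xyz": [-0.0114,0,-0.004],"twist": [0,0,0],"jaw": 0},{"xyz": [-0.0133,0,-0.0045],"twist": [0,0,0],"jaw": 0},{"xyz": [-0.0153,0,-0.005],"twist": [0,0,0],"jaw": 0},{"xyz": [-0.0172,0,-0.0055],"twist": [0,0,0],"jaw": 0},{"xyz": [-0.0191,0,-0.0059],"twist": [0,0,0],"jaw": 0},{"xyz": [-0.0191,0,-0.0059],"twist": [0,0,0],"jaw": 0}])

```text
clock: 9.5
tcp_pos: [0.5409, 0.138, 0.0924]
orientation: [0.007, 0.991, -0.055, 0.124]
wrist_force: [0.6, -1.0, 0.2]
finger_gap: 0.0175
```

```bash
python3 st.py
```

```text
9.5 [ 0.6  -0.98  0.16] [0.026 0.329 0.04 ] 0.01747400232607697 (array([-8.306e+01, -4.700e-01,  3.000e-02]), 'tilt 0.2483 yawerr -0.0001 roll -0.0001') qv 0.0058
```

servo_tool(targets=[{"xyz": [-0.0004,0,-0.0003],"twist": [0,0,0],"jaw": 0},{"xyz": [-0.0008,0,-0.0005],"twist": [0,0,0],"jaw": 0},{"xyz": [-0.0012,0,-0.0006],"twist": [0,0,0],"jaw": 0},{"xyz": [-0.0016,0,-0.0007],"twist": [0,0,0],"jaw": 0},{"xyz": [-0.002,0,-0.0008],"twist": [0,0,0],"jaw": 0},{"xyz": [-0.0024,0,-0.0009],"twist": [0,0,0],"jaw": 0},{"xyz": [-0.0024,0,-0.0009],"twist": [0,0,0],"jaw": 0},{"xyz": [-0.0024,0,-0.0009],"twist": [0,0,0],"jaw": 0}])

```text
clock: 10.17
tcp_pos: [0.5384, 0.1382, 0.0924]
orientation: [0.007, 0.991, -0.055, 0.123]
wrist_force: [-0.2, 0.1, -3.3]
finger_gap: 0.0172
```

```bash
python3 st.py
```

```text
10.1667 [-0.22  0.12 -3.26] [0.014 0.347 0.036] 0.017170867342651327 (array([-85.53,  -0.55,   0.11]), 'tilt 0.2478 yawerr -0.0002 roll -0.0003') qv 0.0013
```

servo_tool(targets=[{"xyz": [-0.0004,0,-0.0001],"twist": [0,0,0],"jaw": 0},{"xyz": [-0.0008,0,-0.0002],"twist": [0,0,0],"jaw": 0},{"xyz": [-0.0012,0,-0.0003],"twist": [0,0,0],"jaw": 0},{"xyz": [-0.0012,0,-0.0003],"twist": [0,0,0],"jaw": 0}])

```text
clock: 10.5
tcp_pos: [0.5373, 0.1384, 0.0925]
orientation: [0.007, 0.991, -0.055, 0.123]
wrist_force: [0.7, 0.3, -3.4]
finger_gap: 0.0172
```

servo_tool(targets=[{"xyz": [-0.0003,0,-0.0001],"twist": [0,0,0],"jaw": 0},{"xyz": [-0.0005,0,-0.0001],"twist": [0,0,0],"jaw": 0},{"xyz": [-0.0005,0,-0.0001],"twist": [0,0,0],"jaw": 0}])

```text
clock: 10.75
tcp_pos: [0.5369, 0.1384, 0.0925]
orientation: [0.007, 0.991, -0.055, 0.124]
wrist_force: [-0.1, 0.4, -3.7]
finger_gap: 0.0174
```

```bash
python3 st.py
```

```text
10.75 [-0.15  0.43 -3.73] [0.047 0.365 0.037] 0.017356076089876923 (array([-87.06,  -0.51,   0.2 ]), 'tilt 0.2483 yawerr -0.0003 roll -0.0002') qv 0.0027
```

servo_tool(targets=[{"xyz": [-0.0003,0,-0.0001],"twist": [0,0,0],"jaw": 0},{"xyz": [-0.0005,0,-0.0001],"twist": [0,0,0],"jaw": 0},{"xyz": [-0.0005,0,-0.0001],"twist": [0,0,0],"jaw": 0},{"xyz": [-0.0005,0,-0.0001],"twist": [0,0,0],"jaw": 0}])

```text
clock: 11.08
tcp_pos: [0.5365, 0.1385, 0.0926]
orientation: [0.007, 0.991, -0.055, 0.124]
wrist_force: [-0.8, 0.1, -3.1]
finger_gap: 0.0173
```

servo_tool(targets=[{"xyz": [-0.0003,0,-0.0001],"twist": [0,0,0],"jaw": 0},{"xyz": [-0.0005,0,-0.0001],"twist": [0,0,0],"jaw": 0},{"xyz": [-0.0005,0,-0.0001],"twist": [0,0,0],"jaw": 0},{"xyz": [-0.0005,0,-0.0001],"twist": [0,0,0],"jaw": 0}])

```text
clock: 11.42
tcp_pos: [0.5361, 0.1386, 0.0926]
orientation: [0.007, 0.991, -0.055, 0.124]
wrist_force: [-0.2, -1.0, -3.0]
finger_gap: 0.0173
```

```bash
python3 st.py
```

```text
11.4167 [-0.23 -1.02 -3.03] [0.015 0.32  0.051] 0.017292971587252667 (array([-87.88,  -0.45,   0.25]), 'tilt 0.2486 yawerr -0.0002 roll -0.0001') qv 0.0025
```

servo_tool(targets=[{"xyz": [-0.0003,0,0],"twist": [0,0,0],"jaw": 0},{"xyz": [-0.0005,0,0],"twist": [0,0,0],"jaw": 0},{"xyz": [-0.0005,0,0],"twist": [0,0,0],"jaw": 0},{"xyz": [-0.0005,0,0],"twist": [0,0,0],"jaw": 0}])

```text
clock: 11.75
tcp_pos: [0.5357, 0.1386, 0.0925]
orientation: [0.007, 0.991, -0.055, 0.124]
wrist_force: [0.5, 0.4, -2.7]
finger_gap: 0.0174
```

```bash
python3 st.py
```

```text
11.75 [ 0.54  0.42 -2.69] [-0.003  0.359  0.013] 0.01735104403042017 (array([-88.28,  -0.44,   0.15]), 'tilt 0.2488 yawerr -0.0004 roll -0.0001') qv 0.0007
```

servo_tool(targets=[{"xyz": [-0.0003,0,0],"twist": [0,0,0],"jaw": 0},{"xyz": [-0.0005,0,0],"twist": [0,0,0],"jaw": 0},{"xyz": [-0.0005,0,0],"twist": [0,0,0],"jaw": 0},{"xyz": [-0.0005,0,0],"twist": [0,0,0],"jaw": 0}])

```text
clock: 12.08
tcp_pos: [0.5354, 0.1387, 0.0925]
orientation: [0.007, 0.991, -0.055, 0.124]
wrist_force: [0.7, 0.3, -2.5]
finger_gap: 0.017
```

```bash
python3 st.py
```

```text
12.0833 [ 0.71  0.29 -2.52] [ 0.005  0.27  -0.001] 0.016997098827828003 (array([-88.57,  -0.41,   0.14]), 'tilt 0.2491 yawerr -0.0003 roll -0.0000') qv 0.0021
```

servo_tool(targets=[{"xyz": [-0.0002,0,-0.0001],"twist": [0,0,0],"jaw": 0},{"xyz": [-0.0004,0,-0.0001],"twist": [0,0,0],"jaw": 0},{"xyz": [-0.0004,0,-0.0001],"twist": [0,0,0],"jaw": 0},{"xyz": [-0.0004,0,-0.0001],"twist": [0,0,0],"jaw": 0}])

```text
clock: 12.42
tcp_pos: [0.5349, 0.1387, 0.0925]
orientation: [0.007, 0.991, -0.055, 0.124]
wrist_force: [0.5, -0.2, -1.7]
finger_gap: 0.0173
```

```bash
python3 st.py
```

```text
12.4167 [ 0.46 -0.21 -1.72] [-0.016  0.193 -0.008] 0.017324188927849024 (array([-89.  ,  -0.45,   0.13]), 'tilt 0.2491 yawerr -0.0004 roll -0.0001') qv 0.0009
```

servo_tool(targets=[{"xyz": [-0.0002,0,-0.0001],"twist": [0,0,0],"jaw": 0},{"xyz": [-0.0004,0,-0.0001],"twist": [0,0,0],"jaw": 0},{"xyz": [-0.0004,0,-0.0001],"twist": [0,0,0],"jaw": 0},{"xyz": [-0.0004,0,-0.0001],"twist": [0,0,0],"jaw": 0}])

```text
clock: 12.75
tcp_pos: [0.5345, 0.1388, 0.0925]
orientation: [0.007, 0.991, -0.055, 0.124]
wrist_force: [1.4, 0.2, -1.3]
finger_gap: 0.0172
```

```bash
python3 st.py
python3 - <<'E'
from h import *
c=env.read_camera("side"); cv2.imwrite("pics/s4.png",cv2.resize(c["color"][120:220,210:360],(780,520),interpolation=cv2.INTER_CUBIC)[...,::-1])
E
python3 chk.py
```

```text
12.75 [ 1.37  0.21 -1.3 ] [-0.005  0.14  -0.024] 0.01720464191067158 (array([-89.44,  -0.41,   0.12]), 'tilt 0.2490 yawerr -0.0004 roll -0.0000') qv 0.0015
scene 1661 top plane slopes -0.0037 0.0058 z 11.99 rect ((97.84657287597656, 0.3461341857910156), (171.27877807617188, 111.48430633544922), 0.26875340938568115) [ 13.9 182.7] [-54.9  54.8]
  rail 13 [57.  59.6 63.2]
  rail 128 [-62.8 -60.3 -57. ]
  lip Y [-63.7 -22.5  20.2] X [-105.4  -90.3  -76. ]
side 1878 top plane slopes 0.0000 0.0014 z 11.42 rect ((95.96355438232422, -0.3261299133300781), (170.76390075683594, 116.68115997314453), 0.40820300579071045) [ 14.9 180.1] [-57.5  55.2]
  rail 111 [-65.1 -61.8 -57.6]
  lip Y [-65.5  -5.5  63.6] X [-106.   -92.6  -78.8]
```

View pics/s4.png

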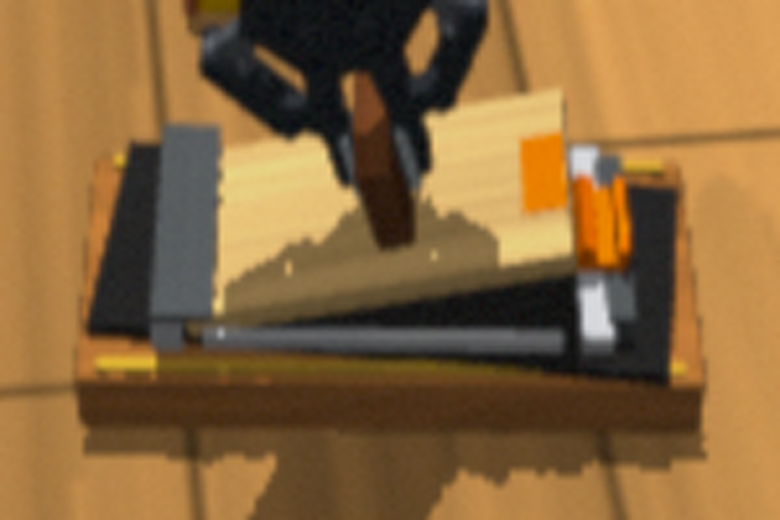

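The side view shows the hook edge under the lip (lip at 185,230, the strip fully hidden) and the raised edge clear of the catch (600,220). The stop was felt from -88.4 mm, against -88.5 mm predicted. Now I work out the swing, pivoting on the hook edge.

```bash
cat > sw.py <<'E'
from h import *
import sys
s=env.get_state(); print(np.round(s["wrist_force"],2),np.round(s["ft_torque"],3),hook(s))
for a in sys.argv[1:]:
    t,x,z=[float(v) for v in a.split(",")]; d,r=delta(*pose(x/1e3,z/1e3,t,-.0004),s); print(a,d,r)
E
python3 sw.py .235,-89.4,.1 .22,-89.5,.1 .205,-89.5,.1 .19,-89.6,.1 .175,-89.7,0 .16,-89.8,0
```

```text
[ 0.87  0.42 -1.94] [ 0.025  0.127 -0.006] (array([-89.44,  -0.42,   0.09]), 'tilt 0.2490 yawerr -0.0004 roll -0.0000')
.235,-89.4,.1 [ 0.0004 -0.0001  0.0014] [ 0.0001 -0.014  -0.0004]
.22,-89.5,.1 [ 0.0006 -0.0001  0.0029] [ 0.0001 -0.029  -0.0004]
.205,-89.5,.1 [ 0.0009 -0.0001  0.0044] [ 0.0001 -0.044  -0.0004]
.19,-89.6,.1 [ 0.0011 -0.0001  0.0059] [ 0.0001 -0.059  -0.0004]
.175,-89.7,0 [ 0.0013 -0.0001  0.0075] [ 0.0001 -0.074  -0.0004]
.16,-89.8,0 [ 0.0014 -0.0001  0.009 ] [ 0.0001 -0.089  -0.0004]
```

servo_tool(targets=[{"xyz": [0.0004,0,0.0014],"twist": [0,-0.014,0],"jaw": 0},{"xyz": [0.0006,0,0.0029],"twist": [0,-0.029,0],"jaw": 0},{"xyz": [0.0009,0,0.0044],"twist": [0,-0.044,0],"jaw": 0},{"xyz": [0.0011,0,0.0059],"twist": [0,-0.059,0],"jaw": 0},{"xyz": [0.0013,0,0.0074],"twist": [0,-0.074,0],"jaw": 0},{"xyz": [0.0013,0,0.0074],"twist": [0,-0.074,0],"jaw": 0},{"xyz": [0.0013,0,0.0074],"twist": [0,-0.074,0],"jaw": 0}])

```text
clock: 13.48
tcp_pos: [0.5376, 0.1384, 0.0853]
orientation: [0.005, 0.995, -0.055, 0.087]
wrist_force: [-0.6, 0.1, 0.5]
finger_gap: 0.0174
```

```bash
python3 sw.py .16,-89.7,-.1 .145,-89.8,-.1 .13,-89.9,-.1 .115,-90,-.2 .1,-90.1,-.2 .085,-90.2,-.2
```

```text
[-0.61  0.13  0.48] [ 0.108  0.527 -0.004] (array([-89.73,  -0.47,  -0.13]), 'tilt 0.1739 yawerr -0.0005 roll -0.0002')
.16,-89.7,-.1 [ 0.0004 -0.0001  0.0014] [ 0.0003 -0.0139 -0.0005]
.145,-89.8,-.1 [ 0.0006 -0.0001  0.0029] [ 0.0003 -0.0289 -0.0005]
.13,-89.9,-.1 [ 0.0008 -0.0001  0.0044] [ 0.0002 -0.0439 -0.0005]
.115,-90,-.2 [ 0.001  -0.0001  0.006 ] [ 0.0002 -0.0589 -0.0005]
.1,-90.1,-.2 [ 0.0012 -0.0001  0.0075] [ 0.0002 -0.0739 -0.0005]
.085,-90.2,-.2 [ 0.0013 -0.0001  0.009 ] [ 0.0002 -0.0889 -0.0005]
```

servo_tool(targets=[{"xyz": [0.0001,0,0.0013],"twist": [0,-0.014,0],"jaw": 0},{"xyz": [0.0003,0,0.0028],"twist": [0,-0.029,0],"jaw": 0},{"xyz": [0.0005,0,0.0043],"twist": [0,-0.044,0],"jaw": 0},{"xyz": [0.0007,0,0.0058],"twist": [0,-0.059,0],"jaw": 0},{"xyz": [0.0007,0,0.0058],"twist": [0,-0.059,0],"jaw": 0},{"xyz": [0.0007,0,0.0058],"twist": [0,-0.059,0],"jaw": 0}])

```text
clock: 13.98
tcp_pos: [0.5394, 0.1382, 0.0798]
orientation: [0.003, 0.997, -0.056, 0.058]
wrist_force: [0.2, -0.6, 0.3]
finger_gap: 0.0172
```

```bash
python3 sw.py .1,-90.4,-.2 .085,-90.5,-.2 .07,-90.6,-.3 .055,-90.7,-.3 .04,-90.8,-.3; python3 chk.py
```

```text
[ 0.15 -0.6   0.28] [ 0.057  0.237 -0.085] (array([-9.016e+01, -4.300e-01, -6.000e-02]), 'tilt 0.1153 yawerr -0.0005 roll -0.0001')
.1,-90.4,-.2 [ 0.0001 -0.0001  0.0017] [ 0.0001 -0.0153 -0.0005]
.085,-90.5,-.2 [ 0.0003 -0.0001  0.0031] [ 0.0001 -0.0303 -0.0005]
.07,-90.6,-.3 [ 0.0005 -0.0001  0.0047] [ 0.0001 -0.0453 -0.0005]
.055,-90.7,-.3 [ 0.0007 -0.0001  0.0063] [ 0.0001 -0.0603 -0.0005]
.04,-90.8,-.3 [ 0.0009 -0.0001  0.0078] [ 0.0001 -0.0753 -0.0005]
scene 1832 top plane slopes -0.0073 0.0045 z 12.48 rect ((103.01996612548828, 0.3282661437988281), (111.51657104492188, 181.52639770507812), 89.86869812011719) [ 15.4 190.9] [-54.9  54.4]
  rail 115 [-63.  -60.2 -57.3]
  lip Y [-63.4 -22.6  24.1] X [-105.   -91.1  -76.5]
side 1718 top plane slopes -0.0045 -0.0003 z 11.91 rect ((96.89276123046875, -0.6410408020019531), (167.15257263183594, 116.11083984375), 0.0959930345416069) [ 17.7 179.9] [-57.8  54.3]
  rail 108 [-64.9 -61.7 -57.6]
  lip Y [-64.1  -5.3  63. ] X [-106.   -92.6  -78.8]
```

servo_tool(targets=[{"xyz": [0.0001,0,0.0014],"twist": [0,-0.015,0],"jaw": 0},{"xyz": [0.0003,0,0.0029],"twist": [0,-0.03,0],"jaw": 0},{"xyz": [0.0005,0,0.0045],"twist": [0,-0.045,0],"jaw": 0},{"xyz": [0.0005,0,0.0045],"twist": [0,-0.045,0],"jaw": 0},{"xyz": [0.0005,0,0.0045],"twist": [0,-0.045,0],"jaw": 0}])

```text
clock: 14.5
tcp_pos: [0.5396, 0.1381, 0.075]
orientation: [0.002, 0.998, -0.056, 0.034]
wrist_force: [-1.3, 0.4, 1.9]
finger_gap: 0.0174
```

```bash
python3 sw.py .055,-90.6,-.3 .04,-90.7,-.3 .025,-90.7,-.3 .01,-90.8,-.4 0,-90.8,-.5
```

```text
[-1.27  0.39  1.94] [ 0.199  1.06  -0.048] (array([-91.53,  -0.52,  -0.31]), 'tilt 0.0686 yawerr -0.0005 roll -0.0002')
.055,-90.6,-.3 [ 0.0013 -0.0002  0.0014] [ 0.0002 -0.0136 -0.0005]
.04,-90.7,-.3 [ 0.0015 -0.0002  0.0029] [ 0.0002 -0.0286 -0.0005]
.025,-90.7,-.3 [ 0.0018 -0.0002  0.0044] [ 0.0002 -0.0436 -0.0005]
.01,-90.8,-.4 [ 0.002  -0.0002  0.006 ] [ 0.0002 -0.0586 -0.0005]
0,-90.8,-.5 [ 0.0022 -0.0002  0.0072] [ 0.0002 -0.0686 -0.0005]
```

servo_tool(targets=[{"xyz": [0.0002,0,0.0014],"twist": [0,-0.014,0],"jaw": 0},{"xyz": [0.0006,0,0.0029],"twist": [0,-0.029,0],"jaw": 0},{"xyz": [0.001,0,0.0044],"twist": [0,-0.044,0],"jaw": 0},{"xyz": [0.001,0,0.0044],"twist": [0,-0.044,0],"jaw": 0},{"xyz": [0.001,0,0.0044],"twist": [0,-0.044,0],"jaw": 0}])

```text
clock: 14.92
tcp_pos: [0.541, 0.138, 0.0707]
orientation: [0.001, 0.998, -0.056, 0.012]
wrist_force: [-3.2, -0.2, 1.7]
finger_gap: 0.0176
```

```bash
python3 sw.py .01,-91,-.4 0,-91,-.5 -.01,-91,-.5 -.02,-91,-.5; python3 chk.py
```

```text
[-3.2  -0.22  1.71] [0.189 1.333 0.02 ] (array([-91.37,  -0.51,  -0.28]), 'tilt 0.0249 yawerr -0.0004 roll -0.0002')
.01,-91,-.4 [ 0.0007 -0.0001  0.0016] [ 0.0002 -0.0149 -0.0004]
0,-91,-.5 [ 0.0009 -0.0001  0.0027] [ 0.0002 -0.0249 -0.0004]
-.01,-91,-.5 [ 0.0012 -0.0001  0.0037] [ 0.0002 -0.0349 -0.0004]
-.02,-91,-.5 [ 0.0014 -0.0001  0.0047] [ 0.0002 -0.0449 -0.0004]
scene 1036 top plane slopes -0.0096 -0.0010 z 13.46 rect ((133.53436279296875, -0.4388885498046875), (111.42559051513672, 123.6118392944336), 88.83773803710938) [ 79.4 193.4] [-54.4  53.8]
  rail 44 [57.4 60.4 62.2]
  rail 111 [-62.9 -59.9 -57. ]
  lip Y [-63.6 -21.3  30. ] X [-105.   -90.7  -76.2]
side 632 top plane slopes -0.0076 -0.0034 z 13.45 rect ((133.40213012695312, -2.4869918823242188), (111.75355529785156, 122.9949951171875), 89.09214782714844) [ 76.2 194.4] [-57.5  51.9]
  rail 152 [-65.6 -60.4 -55.1]
  lip Y [-65.1  -7.   63.2] X [-105.9  -92.6  -78.8]
```

servo_tool(targets=[{"xyz": [0,0,0.0012],"twist": [0,-0.01,0],"jaw": 0},{"xyz": [0.0002,0,0.0022],"twist": [0,-0.02,0],"jaw": 0},{"xyz": [0.0004,0,0.003],"twist": [0,-0.028,0],"jaw": 0},{"xyz": [0.0004,0,0.003],"twist": [0,-0.028,0],"jaw": 0},{"xyz": [0.0004,0,0.003],"twist": [0,-0.028,0],"jaw": 0}])

```text
clock: 15.43
tcp_pos: [0.5425, 0.1379, 0.0687]
orientation: [0.0, 0.998, -0.056, -0.0]
wrist_force: [-4.4, 0.8, 4.0]
finger_gap: 0.0175
```

```bash
python3 sw.py -.01,-91,-.5 -.02,-91,-.5
python3 - <<'E'
from h import *
c=env.read_camera("side"); cv2.imwrite("pics/s5.png",cv2.resize(c["color"][120:220,210:360],(780,520),interpolation=cv2.INTER_CUBIC)[...,::-1])
E
```

```text
[-4.35  0.8   3.97] [-0.004  0.667  0.041] (array([-90.56,  -0.41,   0.27]), 'tilt -0.0005 yawerr -0.0004 roll -0.0001')
-.01,-91,-.5 [-0.0002 -0.      0.0017] [ 0.0001 -0.0095 -0.0004]
-.02,-91,-.5 [ 0.     -0.      0.0027] [ 0.0001 -0.0195 -0.0004]
```

View pics/s5.png

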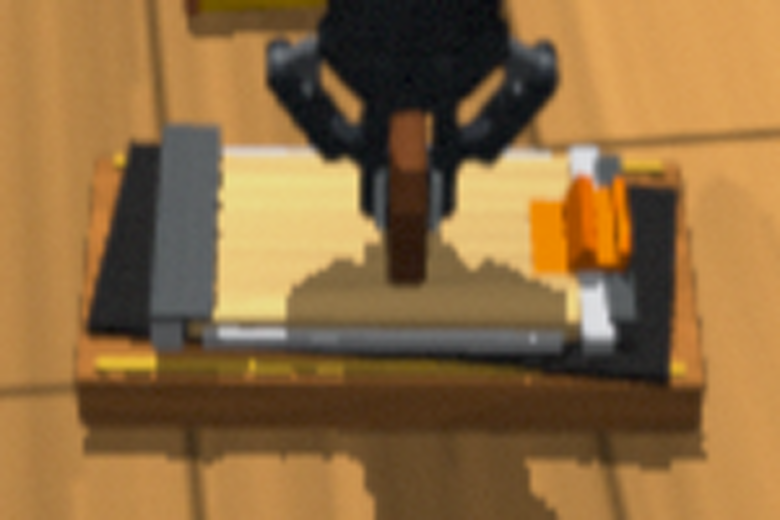

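The side view shows the board lying flat or nearly so, with the orange nose over its edge mark (585,220). I check the catch position against the start, and the board's flatness.

```bash
cat > fin.py <<'E'
from h import *
from h import _ex,_ey
def catch(c):
    P,_=cloud(c); d=(P-H0)*1000; X,Y,Z=d@_ex,d@_ey,d[...,2]
    hsv=cv2.cvtColor(c["color"],cv2.COLOR_RGB2HSV)
    o=(hsv[...,0]>3)&(hsv[...,0]<24)&(hsv[...,1]>190)&(Z>18)&(Z<36)&(X>70)&(X<125)&(abs(Y)<32)
    return o.sum(),np.round(P[o].mean(0)*1000,1),np.percentile(X[o],[2,25,50,75,98]).round(1),"zmax %.1f"%np.percentile(Z[o],98)
for n in ["scene","side"]:
    print(n,"catch start",catch(dict(np.load(n+"0.npz"))))
    c=env.read_camera(n); print(n,"catch now  ",catch(c))
    P,_=cloud(c); d=(P-H0)*1000; X,Y,Z=d@_ex,d@_ey,d[...,2]
    hsv=cv2.cvtColor(c["color"],cv2.COLOR_RGB2HSV)
    m=(Z>7)&(Z<19)&(X>-72)&(X<82)&(abs(Y)<50)&(hsv[...,1]>40)
    A=np.c_[X[m],Y[m],np.ones(m.sum())]; f=np.linalg.lstsq(A,Z[m],rcond=None)[0]
    for _ in range(3):
        k=abs(A@f-Z[m])<2; f=np.linalg.lstsq(A[k],Z[m][k],rcond=None)[0]
    # yellow seat mat / stand bias reference: lip top must be 22.5
    l=(abs(Z-22.5)<3)&(X<-78)&(X>-104)&(abs(Y)<55)&(hsv[...,1]<90)
    print("  top: slopes %.4f %.4f z0 %.2f"%tuple(f),k.sum(),"lip z %.2f"%np.median(Z[l]))
E
python3 fin.py
```

```text
scene catch start (np.int64(230), array([635.7, 126.3,  68.6]), array([ 93.2,  97. , 101.1, 111.3, 115.1]), 'zmax 31.5')
scene catch now   (np.int64(220), array([636.1, 126.4,  68.9]), array([ 93. ,  97.3, 101.7, 112. , 115.5]), 'zmax 31.2')
  top: slopes 0.0021 0.0000 z0 12.12 1342 lip z 22.46
side catch start (np.int64(172), array([631.2, 125.1,  68.3]), array([ 86.8,  91.9,  98.1, 106.9, 112.6]), 'zmax 30.8')
side catch now   (np.int64(173), array([631.4, 125.3,  68.6]), array([ 86.7,  91.6,  99.2, 106.9, 112.2]), 'zmax 31.0')
  top: slopes -0.0010 -0.0028 z0 11.83 1102 lip z 22.13
```

The catch is back at its start position within 0.4 mm, and the board is flat at z = 12 mm (slope ≤0.003). I relieve the load, open the jaws and retreat straight up.

servo_tool(targets=[{"xyz": [-0.0003,0,0],"twist": [0,0,0],"jaw": 0},{"xyz": [-0.0005,0,0],"twist": [0,0,0],"jaw": 0},{"xyz": [-0.0005,0,0],"twist": [0,0,0],"jaw": 0},{"xyz": [-0.0005,0,0],"twist": [0,0,0],"jaw": 0.3},{"xyz": [-0.0005,0,0],"twist": [0,0,0],"jaw": 0.5},{"xyz": [-0.0005,0,0],"twist": [0,0,0],"jaw": 0.7},{"xyz": [-0.0005,0,0],"twist": [0,0,0],"jaw": 0.8},{"xyz": [-0.0005,0,0],"twist": [0,0,0],"jaw": 0.8},{"xyz": [-0.0005,0,0],"twist": [0,0,0],"jaw": 0.8},{"xyz": [-0.0005,0,0],"twist": [0,0,0],"jaw": 0.8},{"xyz": [-0.0005,0,0],"twist": [0,0,0],"jaw": 0.8}])

```text
clock: 16.5
tcp_pos: [0.5413, 0.138, 0.0681]
orientation: [0.0, 0.998, -0.056, -0.001]
wrist_force: [-0.6, -0.1, -0.5]
finger_gap: 0.0684
```

servo_tool(targets=[{"xyz": [0,0,-0.004],"twist": [0,0,0],"jaw": 0.8},{"xyz": [0,0,-0.014],"twist": [0,0,0],"jaw": 0.8},{"xyz": [0,0,-0.03],"twist": [0,0,0],"jaw": 0.8},{"xyz": [0,0,-0.05],"twist": [0,0,0],"jaw": 0.8},{"xyz": [0,0,-0.075],"twist": [0,0,0],"jaw": 0.8},{"xyz": [0,0,-0.1],"twist": [0,0,0],"jaw": 0.8},{"xyz": [0,0,-0.125],"twist": [0,0,0],"jaw": 0.8},{"xyz": [0,0,-0.15],"twist": [0,0,0],"jaw": 0.8},{"xyz": [0,0,-0.17],"twist": [0,0,0],"jaw": 0.8},{"xyz": [0,0,-0.18],"twist": [0,0,0],"jaw": 0.8},{"xyz": [0,0,-0.18],"twist": [0,0,0],"jaw": 0.8}])

```text
clock: 17.42
tcp_pos: [0.543, 0.1381, 0.2515]
orientation: [-0.0, 0.998, -0.056, 0.002]
wrist_force: [-0.5, 0.5, -0.1]
finger_gap: 0.0687
```

```bash
python3 fin.py
python3 - <<'E'
from h import *
from h import _ex,_ey
print(env.get_state()["clock"],env.get_state()["wrist_force"])
c=env.read_camera("scene"); cv2.imwrite("pics/s6.png",cv2.resize(c["color"][110:340,230:450],(574,600),interpolation=cv2.INTER_CUBIC)[...,::-1])
c=env.read_camera("side"); P,_=cloud(c); d=(P-H0)*1000; X,Y,Z=d@_ex,d@_ey,d[...,2]
m=(abs(Z-62)<3)&(abs(X-10)<40)&(abs(Y)<50); print("handle top in holder frame (want ~+8.5..11.5, 0)",m.sum(),cv2.minAreaRect(np.stack([X[m],Y[m]],1).astype(np.float32)))
E
```

```text
scene catch start (np.int64(230), array([635.7, 126.3,  68.6]), array([ 93.2,  97. , 101.1, 111.3, 115.1]), 'zmax 31.5')
scene catch now   (np.int64(226), array([636. , 126.5,  68.6]), array([ 93.1,  97.1, 101.7, 111.8, 115.4]), 'zmax 30.9')
  top: slopes -0.0010 0.0038 z0 12.22 1521 lip z 22.63
side catch start (np.int64(172), array([631.2, 125.1,  68.3]), array([ 86.8,  91.9,  98.1, 106.9, 112.6]), 'zmax 30.8')
side catch now   (np.int64(174), array([631.4, 124.8,  68.5]), array([ 87.1,  91.8,  99.3, 107. , 112.3]), 'zmax 31.4')
  top: slopes -0.0028 -0.0060 z0 11.90 1214 lip z 22.29
17.5167 [ 0.13880823 -0.08383465 -0.69815592]
handle top in holder frame (want ~+8.5..11.5, 0) 130 ((10.847373962402344, -3.1252899169921875), (70.63127136230469, 16.38373374938965), 89.64322662353516)
```

View pics/s6.png

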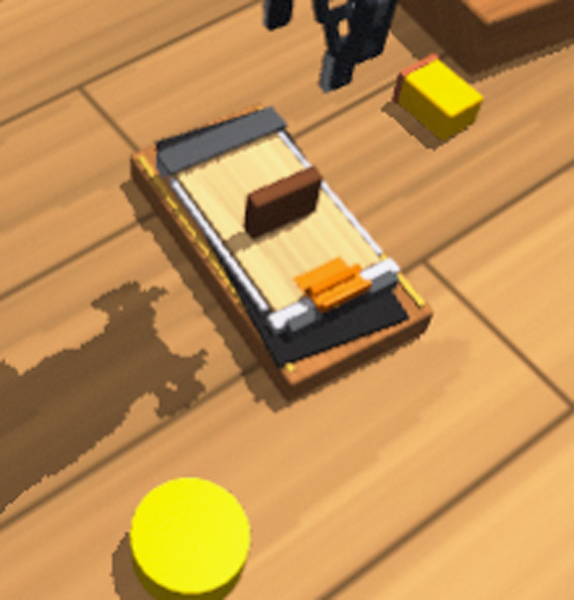

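The scene view shows the board flat between the rails, the strip under the lip (220,140), the catch over the edge (332,285), and the gripper clear. Handing in.

```bash
python3 -c "
from workcell import env
print(env.hand_in())"
```

```text
the job is handed in; nothing more can be done
None
```

The pale wooden board is fitted in its stand, the gripper has let go and is clear above it, and the job was handed in at 17.5 s. I got no verdict back.

- **How it went:** I gripped the board by its handle, carried it over tilted, and slid the steel-stripped edge under the lip at 0.25 rad with about 0.3 mm to spare above the mat. I then swung the board flat. The wrist force stayed under about 9 N at every reading.
- **Flat:** the board's top measures 11.9–12.2 mm above the mat in both cameras, with slopes up to 0.006 rad; the limit is 0.02 rad.
- **Catch:** it is within 0.5 mm of its starting position in both views, so it has closed over the edge.
- **Cheeses and jar:** the carrying paths kept clear of them. The wheel and wedge looked undisturbed in the last picture; I did not re-measure them, and the jar was outside that picture.

Three readings were weak or disagreed:
- **Stop:** contact was faint, about 1 N with a falling moment, starting at −88.4 mm against −88.5 mm expected. During the swing the computed edge position went about 1 mm past that without any push back from the stop.
- **Sideways load:** about 4 N was pushing the tool toward the lip when the board came down flat. I eased it off before opening the jaws.
- **Sideways position:** the last side view put the handle 3 mm off the holder's middle, while earlier checks gave about 0.5 mm. The board lies between the rails, so I took this as camera error.

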